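Load the coupon slide under the spring clip

ROBOT

A 7-joint arm with a two-finger parallel gripper is mounted at the origin on a cart in front of the work surface, level with it; the furniture and walls round the work are solid. World frame = base frame: x ahead of the robot, y to its left, z up, the work surface at z = 0. Lengths are in m, angles in rad, forces in N, time in s.
With the tool pointing down it reaches from about 0.425 to 0.8 m from the base axis. Payload 8.3 kg.
Tool frame: the origin (TCP) lies midway between the tips of the shut fingers; the grasp point (between the pads) lies 19 mm behind it (env.pinch_z is the z of the grasp point in the tool frame, in m); z points along the fingers, y is the direction in which the jaws open and shut (so a half turn about z gives the same grasp; the last joint's range is limited). The gripper opens to 85 mm and grips with 20 to 120 N. Pads are 22 mm wide; open, the fingers measure 114 mm over their backs; the gripper's body (76 mm by 85 mm) begins 54 mm behind the grasp point. The pads swing forward as they close: fully open they stand 13 mm farther back than shut.
Start: joints at [-1.187, 0.383, 0.016, 1.37, -0.006, 1.388, -0.046], TCP at [0.27, 0.564, 0.231] pointing down, gripper open.
Joint ranges: [-2.95, 2.95], [-0.25, 2.06], [-1.52, 1.56], [0.18, 2.33], [-1.44, 4.58], [0.02, 2.06], [-3.01, 3.01]. Speed limits (rad/s): [2.39, 2.39, 3.01, 3.01, 3.14, 3.14, 3.14].

INTERFACE

Orientations are given as a rotation vector (axis times angle).
In Python, from bench import env gives the robot as it stands. Calls block until the motion is done:
- env.move_to(position, orientation): joint-space move of the TCP to a pose.
- env.move_straight(position, ori=None, feed=0.15): straight line of the TCP; ori=None keeps the orientation; feed is the mean speed in m/s.
- env.move_j(angles): joint-space move.
- env.grip(opening, effort=None): finger opening in m; effort is the grip in N (None keeps the last); returns when the fingers have stopped.
- env.pause(seconds).
- env.inverse_kinematics(position, orientation): joint angles nearest the present ones, or None.
- env.sense(): the state.
- env.capture(name): name is "scene" or "top" or "wrist"; returns a dict with "pixels" (384x512x3 uint8, blue, green, red), "vertical_fov" (degrees; the focal length in pixels is half the picture's height over the tangent of half this angle, whatever the lens; pixels are square), "cx", "cy" (the principal point, pixels), "k1" (the pictures are not rectified: a ray, as slopes to the right and down, at radius r is drawn at 1 + k1 r^2 times it, then the intrinsics apply), "origin" and "attitude" of the camera in the world. Camera axes: x right, y down, z forward; pixel columns grow to the right and rows downward; lengths in m; the calibration is good to about 2 mm. A picture is of the moment at which its call begins. There is no depth.
A pose or a line that the arm cannot do raises env.IKError and nothing moves.
- env.sign_off(): hands the job in, once; it reports no verdict.
Trained networks look in a picture, given as the dict that the camera call returned (one of the last four; its "shot" number tells which), for a name from the list of things; names that differ only in an ending like _2 or _b are one class to them, and where a whole thing is asked for, a point or a joint stands for the part that bears it (a point fixed in the world has none). Each returns a list of dicts, best first, with "p" (0 to 1); they miss things now and then, are a little off and sometimes report something else, mostly with a low value. They report only what shows in the picture. A call takes as long as a camera call. They do not tell look-alikes from the thing itself.
- env.cut_out(name, picture): "region" (384x512 bool, what is visible of it) and "rect" ([left, top, right, bottom] in pixels, round what is visible of it).
- env.spot_point(name, picture): "pixel" ([column, row] in pixels: a listed point, or the origin of a listed thing).
The state is a dict: "t": time; "joint_positions": joint angles; "joint_velocities": joint speeds; "joint_efforts": joint torques, N m; "tool_pos": TCP position; "ee_rot": TCP orientation; "ft_force": force on the tool from outside, world axes, zero at the start; "moment": the same for the moment, N m; "gripper_width": finger opening in m.
Only numpy, scipy, OpenCV 4.12 (cv2) and the standard library are available. Lean on these libraries where they do the work, as an engineer would, in place of code of your own. Each camera call takes 0.05 s, during which the arm holds its last target.

TASK

Load the test coupon into the clip fixture: with one fingertip press the long bar of the spring clip down and keep it held so that the jaw stands open, and with the other fingertip push the slide along its guide, beneath the open jaw, fully home against the end stop. Then let the clip go, so that its jaw clamps the slide there, and move clear. Nothing is pinched or lifted, and the small things round the fixture stay where they are.

Things in the scene. Friction and masses are not known exactly. Their poses are not given: they have to be found in the camera images.
- jig: clip fixture: grey base plate 165 x 112 x 8 mm, fixed to the table; origin: centre of its underside; x along the guide in the direction of the push, y across it towards the press bar, z up. The guide's centre line is at y = -26 mm, its floor 8 mm above the table. The clip's hinge rod, 8 mm thick, runs along x at y = 8 mm, 30 mm above the table (its end lugs at x = -75 and 71 mm reach 35 mm)
- guide_end (a point): point on the guide's floor and centre line at the face of the end stop: x = 67.5, y = -26, z = 8 mm in the jig's frame. The guide's two rails (41 mm apart, 112 mm long up to the stop) are 9 mm high above the floor; lips on them overlap the slide's edges by 3 mm, so the slide only moves along x
- jaw (a point): middle of the underside of the clip's nose, a square steel block 12 x 12 mm at the end of the jaw arm that reaches over the guide from the hinge rod; shut, it is at x = 49.5, y = -28, z = 9 mm in the jig's frame, almost on the guide floor, and bars the slide's way
- press_bar (a point): middle of the top of the clip's press bar, a flat steel flap 92 mm long (along the jig's x), 34 mm wide, beyond the hinge rod from the guide; shut, at x = -27.5, y = 37, z = 37.5 mm in the jig's frame, rising outward by 0.2 rad. Pressed down anywhere it opens the jaw, at about 3 N at first, 7 to 9 N wide open; it springs back. A fingertip can slide along it while pressing (drag 3 to 6 N)
- clip (a joint): turn of the spring clip: 0 shut on the guide floor, 0.5 (rad) pressed to its limit; the bar goes down and the nose goes up by about 30 mm x this angle. The slide passes below the nose from about 0.2 up; about 0.3 to 0.45 is well open. Shut on top of the slide it reads about 0.14
- slide: flat aluminium slide 60 x 40 x 5 mm (x, y, z), about 0.2 kg, in the guide, a green circuit coupon on top; origin: centre of its underside; x as the jig's. The upright tab at its rear edge (x = -30 to -26 mm), 31 mm wide, reaches 34 mm above the underside: push on its rear face. It starts 6 to 20 mm short of the jaw; fully home its front touches the stop, origin at x = 37.5 mm in the jig's frame
- relay_spare: bystander: small blue relay, 22 x 29 x 36 mm, loose beside the fixture; origin at the centre of its underside
- dsub_plug: bystander: grey connector plug, 53 x 52 x 16 mm, loose beside the fixture; origin at the centre of its underside
- tape_1: bystander: roll of black tape, 62 x 60 x 19 mm, loose beyond the fixture; origin at the centre of its underside
- solder_reel: bystander: reel of solder, 58 mm across and 40 mm high, loose beside the press bar; origin at the centre of its underside
There are look-alikes about, which are no part of the job. Of the things like the slide, leave any that is red; of the rest the smaller one is meant.

How it is judged:
On the way, in this order (a step that is already met when the one before it is completed fails the run):
1. a finger holds the clip's bar down, its jaw open, while the slide is still short of the jaw (value of joint clip above 0.19 rad and contact force between the fingers and clip above 1 N and x of slide in the frame of jig below 0.0145 m), for 0.1 s.
2. the slide is pushed home against the stop while a finger still holds the clip open (value of joint clip above 0.19 rad and contact force between the fingers and clip above 1 N and x of slide in the frame of jig above 0.0345 m), for 0.1 s.
At the end, for the whole second after the job is handed in: the slide lies within 3 mm of the end stop, at rest, with the released clip's jaw clamped on top of it (x of slide in the frame of jig above 0.0345 m and value of joint clip between 0.1 and 0.19 rad and contact force between clip and slide above 1 N and linear speed of slide below 0.01 m/s); the robot touches nothing.
It fails at once if the slide is lifted or tipped (z of slide in the frame of jig above 0.013 m or angle between slide's own z axis and vertical above 0.12 rad).
It fails at once if a bystander is moved by more than 20 mm (distance of any of relay_spare, dsub_plug, tape_1, solder_reel from where it was at the start of the episode above 0.02 m).
It also fails if it takes over 40 s, if anything falls off the work surface, if the arm or the gripper's body presses on something with over 40 N, if the wrist force passes 120 N, or if a joint passes its speed limit or range.

## Working session

There is one attempt and no reset: what is moved stays moved. The work goes in short steps, each a Python script; the robot and the scene stay as the last script left them, time stands still between calls to the robot, and variables do not carry over. Pictures are saved under pics/ and viewed, and the job is handed in when it is done.

```bash
ls; mkdir -p pics; python3 - <<'E'
from bench import env
import cv2
s=env.sense(); print(s)
for n in ("scene","top","wrist"):
    d=env.capture(n); cv2.imwrite(f"pics/{n}0.png",d["pixels"])
    print(n,{k:v for k,v in d.items() if k!="pixels"})
E
```

```text
pics
{'t': 0.0, 'joint_positions': array([-1.18687649,  0.38424772,  0.01638387,  1.37117769, -0.00629156,
        1.38821378, -0.0465011 ]), 'joint_velocities': array([-0.0005593 , -0.00048818, -0.00309839,  0.00132149, -0.00023241,
        0.00020628,  0.00044167]), 'joint_efforts': array([ 1.06205794e-04, -6.27599359e+01,  8.44541788e-01, -3.71818185e+01,
        1.64507265e-02,  1.42233519e-02, -6.21049665e-06]), 'tool_pos': array([0.26981496, 0.5631854 , 0.23026235]), 'ee_rot': array([-0.69586732, -3.0631502 ,  0.00307463]), 'ft_force': array([-0.96446844,  0.74772469,  0.54823013]), 'moment': array([-0.06123249,  0.02551375,  0.00676771]), 'gripper_width': 0.0850841703232255}
scene {'vertical_fov': 49.74792687188198, 'cx': 257.31552629350847, 'cy': 194.48644057812248, 'k1': -0.029909461012932872, 'origin': array([ 0.04295402, -0.27857591,  0.68190087]), 'attitude': array([-2.11462663,  1.20328143, -0.46787756]), 'shot': 1}
top {'vertical_fov': 49.190772411608144, 'cx': 253.43604076783748, 'cy': 192.08290594122025, 'k1': -0.09002837248982012, 'origin': array([0.47902346, 0.04142286, 1.02654382]), 'attitude': array([-2.18826196,  2.18394877, -0.04035859]), 'shot': 2}
wrist {'vertical_fov': 68.93072385828614, 'cx': 257.7720645877478, 'cy': 189.62552190619053, 'k1': -0.05113777509957826, 'origin': array([0.20577351, 0.59350099, 0.37249911]), 'attitude': array([2.45248702, 1.5452305 , 0.21504161]), 'shot': 3}
```

View pics/scene0.png

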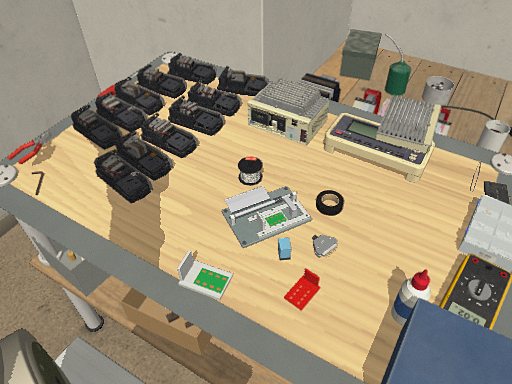

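View pics/top0.png

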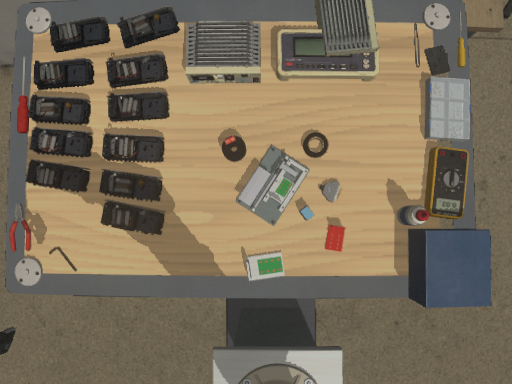

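View pics/wrist0.png

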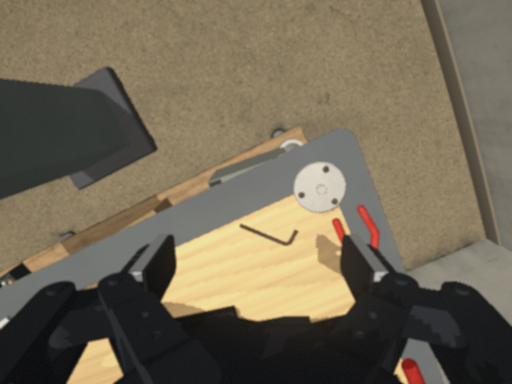

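The scene view shows the fixture at about (265,215), with the slide (green coupon) in its guide at (275,218). Slide-like things: the one in the guide (275,218), a larger white tray with a green board at (208,277), and a red one at (303,288). Next I'll enlarge these and run the detectors.

```bash
cat > h.py <<'E'
import numpy as np, cv2
from scipy.spatial.transform import Rotation as R
def K(d):
    f=d["pixels"].shape[0]/2/np.tan(np.radians(d["vertical_fov"])/2)
    return np.array([[f,0,d["cx"]],[0,f,d["cy"]],[0,0,1.]]), np.array([d["k1"],0,0,0,0.])
def ray(d,px):
    k,dist=K(d)
    u=cv2.undistortPoints(np.array([[px]],float),k,dist)[0,0]
    v=R.from_rotvec(d["attitude"]).as_matrix()@np.array([u[0],u[1],1])
    return np.array(d["origin"]),v/np.linalg.norm(v)
def onz(d,px,z):
    o,v=ray(d,px); return o+v*(z-o[2])/v[2]
def tri(obs):
    A=np.zeros((3,3));b=np.zeros(3);L=[]
    for d,p in obs:
        o,v=ray(d,p);M=np.eye(3)-np.outer(v,v);A+=M;b+=M@o;L.append((o,v))
    x=np.linalg.solve(A,b)
    return x,[np.linalg.norm(np.cross(x-o,v)) for o,v in L]
def proj(d,P):
    k,dist=K(d); Rm=R.from_rotvec(d["attitude"]).as_matrix()
    r=Rm.T; t=-r@np.array(d["origin"])
    return cv2.projectPoints(np.array(P,float).reshape(-1,3),cv2.Rodrigues(r)[0],t,k,dist)[0][:,0]
E
python3 - <<'E'
from bench import env
import cv2,pickle
from h import *
S=env.capture("scene");T=env.capture("top")
pickle.dump((S,T),open("st0.pkl","wb"))
for n in ["jig","guide_end","jaw","press_bar","slide","relay_spare","dsub_plug","tape_1","solder_reel"]:
    a=env.spot_point(n,S);b=env.spot_point(n,T)
    print(n,[(np.round(x["pixel"],1),round(x["p"],2)) for x in a[:3]],[(np.round(x["pixel"],1),round(x["p"],2)) for x in b[:3]])
    if a and b:
        x,e=tri([(S,a[0]["pixel"]),(T,b[0]["pixel"])]);print("   ",np.round(x,4),np.round(e,4))
c=cv2.resize(S["pixels"][150:310,160:360],None,fx=4,fy=4,interpolation=cv2.INTER_CUBIC)[:600];cv2.imwrite("pics/sc.png",c[:600,:800])
c=cv2.resize(T["pixels"][120:285,210:360],None,fx=4,fy=4,interpolation=cv2.INTER_CUBIC)[:600];cv2.imwrite("pics/tc.png",c)
E
```

```text
jig [(array([267.2, 217.8]), 0.73)] [(array([268.6, 184.3]), 0.71)]
    [ 0.5565  0.0179 -0.0153] [0.0039 0.0039]
guide_end [(array([298.9, 209.1]), 0.93), (array([266.7, 215.3]), 0.53)] [(array([293. , 166.1]), 0.77), (array([232.4, 152.4]), 0.62)]
    [ 0.5986 -0.0397  0.0058] [0.0019 0.0019]
jaw [(array([293.1, 216.3]), 0.79)] [(array([289.4, 175.4]), 0.56)]
    [ 0.5778 -0.0336 -0.0013] [0.0047 0.0047]
press_bar [(array([249.9, 194.2]), 0.71), (array([331.2, 204. ]), 0.31)] [(array([253.4, 185.9]), 0.76)]
    [0.5479 0.0551 0.0483] [0.0034 0.0034]
slide [(array([302.9, 290.8]), 0.98), (array([270. , 218.5]), 0.72), (array([207.5, 279. ]), 0.72)] [(array([333., 239.]), 0.67), (array([284.6, 187.2]), 0.6)]
    [ 0.4216 -0.1372  0.0063] [0.0029 0.0029]
relay_spare [(array([283. , 252.8]), 0.63)] []
dsub_plug [(array([323. , 247.8]), 0.81)] [(array([329.7, 188.8]), 0.61)]
    [ 0.5422 -0.1284 -0.0077] [0.0014 0.0014]
tape_1 [(array([319.1, 247.9]), 0.72), (array([329.7, 203.4]), 0.63)] [(array([315.9, 146.5]), 0.59), (array([330.5, 188.9]), 0.5)]
    [ 0.6624 -0.1002 -0.1637] [0.0199 0.0199]
solder_reel [(array([246.9, 175.3]), 0.84)] [(array([235.1, 149.8]), 0.97), (array([282.6, 188.2]), 0.73)]
    [0.6343 0.1078 0.0078] [0.0051 0.0051]
```

View pics/sc.png

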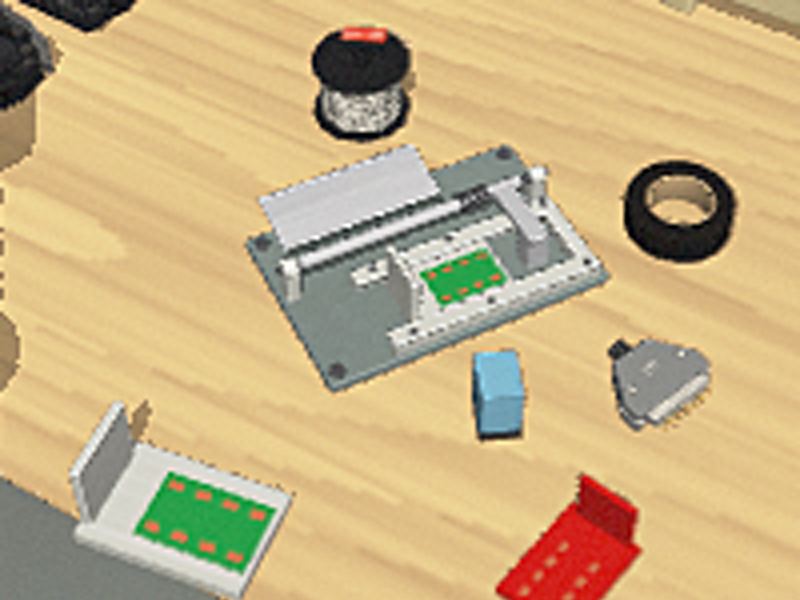

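View pics/tc.png

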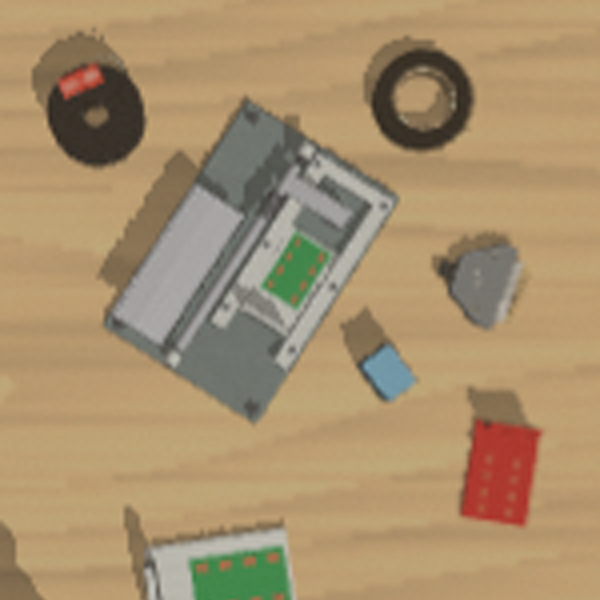

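The enlarged crops confirm it. The slide meant is the small one in the fixture's guide (scene px 275,218). The white one at (208,277) is visibly bigger and lies loose, and the one at (303,288) is red, so I leave both. Next is a first fix of the jig pose from the plate corners in both views.

```bash
python3 - <<'E'
import pickle
from h import *
from scipy.optimize import least_squares
S,T=pickle.load(open("st0.pkl","rb"))
# corners, jig frame (top of plate z=8): A far-left(-x,+y) etc
tp={( -82.5,56):(107,318),(82.5,56):(248,98),(82.5,-56):(398,198),(-82.5,-56):(255,422)}
sp={(-82.5,56):(248,240),(82.5,56):(505,150),(82.5,-56):(608,272),(-82.5,-56):(333,388)}
for k in tp:
    a=np.array(tp[k])/4+[210-.4,120-.4]; b=np.array(sp[k])/4+[160-.4,150-.4]
    x,e=tri([(T,a),(S,b)]);print(k,np.round(x,4),np.round(e,4), np.round(onz(T,a,.008),4),np.round(onz(S,b,.008),4))
def res(p):
    r=[]
    for d,pp,o in((T,tp,(210,120)),(S,sp,(160,150))):
        for k,v in pp.items():
            c,s=np.cos(p[2]),np.sin(p[2]);P=[p[0]+(c*k[0]-s*k[1])/1e3,p[1]+(s*k[0]+c*k[1])/1e3,.008 if len(p)<4 else p[3]]
            r+=list(proj(d,P)[0]-(np.array(v)/4+np.array(o)-.4))
    return np.array(r)
for x0 in ([.55,.02,-.8],[.55,.02,-.8,.008]):
    q=least_squares(res,x0);print(q.x,np.round(res(q.x),1))
E
```

```text
(-82.5, 56) [0.5152 0.1021 0.0049] [0.0024 0.0024] [0.5165 0.1    0.008 ] [0.5116 0.1022 0.008 ]
(82.5, 56) [ 6.515e-01  1.600e-02 -1.000e-04] [0.0023 0.0023] [0.6514 0.0143 0.008 ] [0.6428 0.0143 0.008 ]
(82.5, -56) [ 0.5898 -0.0768  0.0085] [0.0003 0.0003] [ 0.59   -0.0771  0.008 ] [ 0.59   -0.0764  0.008 ]
(-82.5, -56) [0.4534 0.0103 0.0047] [0.0004 0.0004] [0.4537 0.0101 0.008 ] [0.4512 0.0091 0.008 ]
[ 0.55128798  0.01239015 -0.5701003 ] [-1.7  1.8 -0.3  0.2  0.9 -0.2  0.1  0.8 -0.6 -0.4  1.4 -2.3  1.3  0.4
 -0.1 -0.3]
[ 0.5529583   0.01321136 -0.57061307  0.00319654] [-1.9  1.2 -0.7 -0.2  0.3 -0.7 -0.3  0.1 -0.3  0.4  1.3 -1.4  1.1  1.2
  0.   0.4]
```

```bash
cat >> h.py <<'E'
def jrot(yaw,flip=True):
    a=yaw+(np.pi if flip else 0)
    x=np.array([np.cos(a),np.sin(a),0]);z=np.array([0,0,-1.]);y=np.cross(z,x)
    return R.from_matrix(np.column_stack([x,y,z])).as_rotvec()
def j2w(p,P):
    c,s=np.cos(p[2]),np.sin(p[2]);P=np.atleast_2d(np.array(P,float))/1e3
    return np.column_stack([p[0]+c*P[:,0]-s*P[:,1],p[1]+s*P[:,0]+c*P[:,1],P[:,2]])
E
python3 - <<'E'
from bench import env
import pickle
from h import *
J=[.552,.0128,-.570]
for fl in (True,False):
    for P in ([-30,0,230],[-60,6,40],[-5,6,40]):
        w=j2w(J,P)[0]; q=env.inverse_kinematics(w,jrot(J[2],fl)); print(fl,P,np.round(w,3),None if q is None else np.round(q,2))
w=j2w(J,[-20,0,230])[0]
env.move_to(w,jrot(J[2],True))
d=env.capture("wrist"); cv2.imwrite("pics/w1.png",d["pixels"])
env.move_to(j2w(J,[40,0,230])[0],jrot(J[2],True))
d2=env.capture("wrist"); cv2.imwrite("pics/w2.png",d2["pixels"])
pickle.dump((d,d2),open("w.pkl","wb"))
print(d["origin"],d["attitude"],env.sense()["t"])
for n in ["jig","guide_end","jaw","press_bar","slide"]:
    print(n,[[(np.round(x["pixel"],1),round(x["p"],2)) for x in env.spot_point(n,D)[:3]] for D in (d,d2)])
E
```

```text
True [-30, 0, 230] [0.527 0.029 0.23 ] [-0.58  0.18  0.53  1.66 -0.09  1.33  0.97]
True [-60, 6, 40] [0.505 0.05  0.04 ] [-0.54  0.34  0.44  1.93 -0.18  0.91  1.  ]
True [-5, 6, 40] [0.551 0.021 0.04 ] [-0.47  0.43  0.47  1.82 -0.23  0.95  1.1 ]
False [-30, 0, 230] [0.527 0.029 0.23 ] [-1.16  0.43  1.38  1.68 -0.43  1.39 -1.86]
False [-60, 6, 40] [0.505 0.05  0.04 ] [-1.15  0.78  1.36  1.95 -0.85  1.16 -1.58]
False [-5, 6, 40] [0.551 0.021 0.04 ] [-1.01  0.89  1.35  1.84 -0.93  1.24 -1.5 ]
[0.47516473 0.0623754  0.37202437] [2.53649615 1.39095259 0.19555458] 3.7583
jig [[(array([255.9, 178.8]), 0.78)], [(array([255.4, 134.6]), 0.97)]]
guide_end [[(array([236.2, 225.7]), 0.9)], [(array([237.4, 181.9]), 0.91)]]
jaw [[(array([236.3, 216.9]), 0.76)], [(array([236. , 169.5]), 0.57)]]
press_bar [[(array([286.8, 163. ]), 0.58)], [(array([288.8, 109.9]), 0.83)]]
slide [[(array([237. , 179.6]), 0.9), (array([180.2,  37.1]), 0.67), (array([177.6, 166.5]), 0.34)], [(array([236.9, 134.1]), 0.94), (array([105.3, 113.7]), 0.69)]]
```

```bash
sleep 1
python3 - <<'E'
import cv2
for i in (1,2):
    a=cv2.imread(f"pics/w{i}.png"); a=a[70:270,160:360]; cv2.imwrite(f"pics/wc{i}.png",cv2.resize(a,None,fx=3,fy=3,interpolation=cv2.INTER_CUBIC))
E
```

```text
(no output)
```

View pics/w1.png

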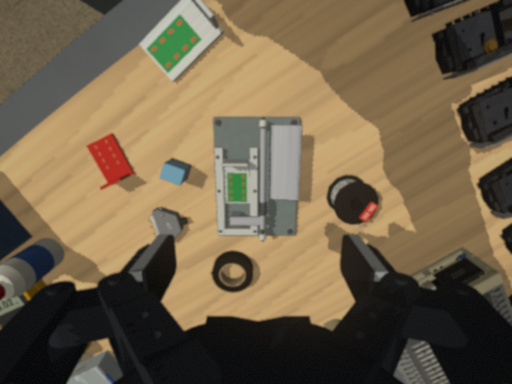

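View pics/wc1.png

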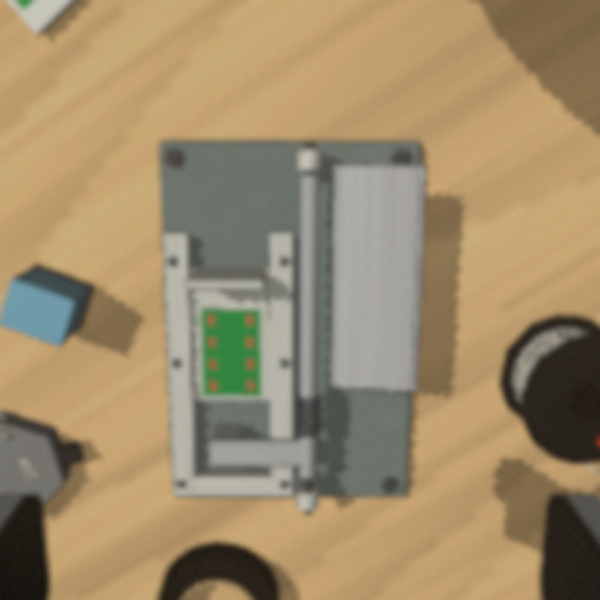

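View pics/wc2.png

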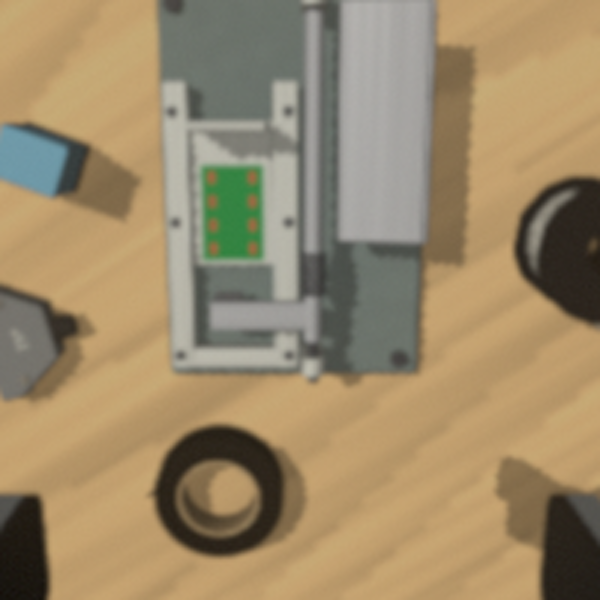

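The wrist crops show the fixture from above. In wc1 the plate corners are (162,141), (422,141), (410,495) and (174,495), the tab is at row ~283 and the slide's front edge at row ~400. The nose is clear of the slide, at rows 440-465. I'll refine the jig pose from these.

```bash
python3 - <<'E'
import pickle
from h import *
from scipy.optimize import least_squares
S,T=pickle.load(open("st0.pkl","rb"));d1,d2=pickle.load(open("w.pkl","rb"))
# corner refine: obs in full px
def c(px,s,o): return np.array(px)/s+np.array(o)-.5+.5/s
obs=[]
for k,v in {(-82.5,56):(107,318),(82.5,56):(248,98),(82.5,-56):(398,198),(-82.5,-56):(255,422)}.items(): obs.append((T,(*k,8),c(v,4,(210,120)),.7))
for k,v in {(-82.5,56):(248,240),(82.5,-56):(608,272),(-82.5,-56):(333,388),(82.5,56):(505,150)}.items(): obs.append((S,(*k,8),c(v,4,(160,150)),.4))
for k,v in {(-82.5,-56):(162,141),(-82.5,56):(422,141),(82.5,56):(410,495),(82.5,-56):(174,495)}.items(): obs.append((d1,(*k,8),c(v,3,(160,70)),1))
for k,v in {(82.5,56):(418,372),(82.5,-56):(172,373)}.items(): obs.append((d2,(*k,8),c(v,3,(160,70)),1))
def res(p,only=None): return np.concatenate([w*(proj(d,j2w(p,P))[0]-v) for d,P,v,w in obs if only is None or d in only])
for o in (obs, [x for x in obs if x[0] is d1 or x[0] is d2]):
    f=lambda p:np.concatenate([w*(proj(d,j2w(p,P)+[[0,0,p[3]]])[0]-v) for d,P,v,w in o])
    q=least_squares(f,[.55,.02,-.57,0.]);print(q.x,np.round(f(q.x),1))
    f=lambda p:np.concatenate([w*(proj(d,j2w(p,P))[0]-v) for d,P,v,w in o])
    q=least_squares(f,[.55,.02,-.57]);print(q.x,np.round(f(q.x),1))
p=q.x
def injig(w): 
    w=np.array(w);cc,s=np.cos(p[2]),np.sin(p[2]);a=w[:2]-p[:2];return np.round(1e3*np.array([cc*a[0]+s*a[1],-s*a[0]+cc*a[1],w[2]]),1)
# checks
for nm,a,b in (("tab top rear L",(188,279),(187,121)),("slide front L",(200,400),(197,264)),("bar rear outer",(424,166),None),("bar front outer",(415,389),(426,242)),("bar front inner",(333,386),(339,241)),("nose front L top",(209,465),(211,328))):
    A=c(a,3,(160,70));
    if b is None: print(nm,injig(onz(d1,A,.042)));continue
    B=c(b,3,(160,70));x,e=tri([(d1,A),(d2,B)]);print(nm,"tri",injig(x),np.round(e,4),"z42",injig(onz(d1,A,.042)),injig(onz(d2,B,.042)),"z13",injig(onz(d1,A,.013)),injig(onz(d2,B,.013)))
E
```

```text
[ 0.55099288  0.01324485 -0.56977996 -0.00532603] [-1.3  1.4 -0.5  0.4  0.2  0.1 -0.2  0.6 -0.3  0.4  0.3  0.8 -0.2  0.5
  0.3 -0.3 -0.3  0.   0.3  0.2 -0.7  0.2  0.4  0.1 -0.2  0.5  0.6  0.2]
[ 0.54999834  0.01376037 -0.56954026] [-1.6  1.6 -0.6  0.5  0.2  0.2 -0.3  0.9 -0.6 -0.1  0.2  0.2 -0.4 -0.1
  0.2 -0.9 -1.  -0.8  0.9 -0.6 -0.2  1.1 -0.2  1.   0.4  0.8 -0.   0.6]
[ 0.55062225  0.01341013 -0.5690228  -0.00498341] [-0.4 -0.2  0.3 -0.1 -0.6  0.1  0.3 -0.  -0.1  0.3  0.6  0. ]
[ 0.54969817  0.01400724 -0.56905404] [-1.  -1.   0.9 -0.9 -0.1  0.9 -0.2  0.8  0.4  0.6  0.   0.3]
tab top rear L tri [-28.  -41.5  39.7] [0.0001 0.0001] z42 [-28.4 -41.3  42. ] [-28.  -41.2  42. ] z13 [-23.1 -44.9  13. ] [-28.1 -44.8  13. ]
slide front L tri [ 30.9 -41.5  16.7] [0.0006 0.0006] z42 [ 22.4 -37.9  42. ] [ 26.8 -39.1  42. ] z13 [ 32.1 -41.3  13. ] [ 31.5 -42.5  13. ]
bar rear outer [-72.7  51.   42. ]
bar front outer tri [18.6 51.7 38.4] [0.0001 0.0001] z42 [17.5 51.1 42. ] [18.1 51.3 42. ] z13 [26.8 55.5 13. ] [22.1 55.8 13. ]
bar front inner tri [18.9 17.5 33.4] [0. 0.] z42 [16.2 17.1 42. ] [17.7 17.  42. ] z13 [25.4 18.6 13. ] [21.7 18.6 13. ]
nose front L top tri [ 54.7 -35.4  34.3] [0.0004 0.0004] z42 [ 51.4 -35.   42. ] [ 52.8 -34.2  42. ] z13 [ 63.8 -38.1  13. ] [ 59.9 -37.2  13. ]
```

Cross-checks agree. The tab's rear face is at x≈-28 (tri z 40, expected 42), so the slide origin is at about +2 mm and the front is 11.5 mm short of the nose. The bar's outer edge triangulates to z≈38-40. Next I set the finger spread and descend, sensing for contact.

```bash
cat >> h.py <<'E'
J=[.5505,.0135,-.5695]
def injig(w,p=J):
    w=np.array(w);cc,s=np.cos(p[2]),np.sin(p[2]);a=w[:2]-p[:2];return np.round(1e3*np.array([cc*a[0]+s*a[1],-s*a[0]+cc*a[1],w[2]]),1)
def fj(f,p=J):
    cc,s=np.cos(p[2]),np.sin(p[2]);return np.round([cc*f[0]+s*f[1],-s*f[0]+cc*f[1],f[2]],1)
E
python3 - <<'E'
from bench import env
from h import *
env.grip(0.056)
env.move_to(j2w(J,[-47,6,80])[0],jrot(J[2]))
env.move_straight(j2w(J,[-47,6,54])[0],feed=.08)
env.pause(.2)
s=env.sense();print(s["t"],injig(s["tool_pos"]),fj(s["ft_force"]),s["gripper_width"])
f0=s["ft_force"]
d=env.capture("wrist");cv2.imwrite("pics/w3.png",d["pixels"]);d=env.capture("scene");cv2.imwrite("pics/s3.png",cv2.resize(d["pixels"][130:280,170:370],None,fx=4,fy=4))
for z in np.arange(51,32,-1.5):
    env.move_straight(j2w(J,[-47,6,z])[0],feed=.03)
    s=env.sense();df=fj(s["ft_force"]-f0);print(z,injig(s["tool_pos"]),df)
    if df[2]>2.: break
print(s["t"])
E
```

```text
6.075 [-46.6   6.2  54.5] [ 0.   0.1 -0.4] 0.0560995804876748
51.0 [-47.2   5.9  50.8] [-0.1 -0.5  0.3]
49.5 [-47.    5.9  49.4] [ 0.8 -0.5 -0. ]
48.0 [-47.1   5.9  47.9] [-0.1  0.1  0.6]
46.5 [-47.1   5.9  46.4] [-0.6  0.3  0.7]
45.0 [-47.1   6.   44.9] [-0.4  0.1  0.6]
43.5 [-47.    5.9  43.4] [-1.2 -0.2 -0. ]
42.0 [-47.1   5.9  41.9] [-0.3  0.4  0.7]
40.5 [-47.1   5.9  40.4] [ 0.4  0.6 -0.4]
39.0 [-47.1   5.9  38.9] [ 0.5 -1.   0.6]
37.5 [-47.1   5.9  37.4] [1.2 0.9 0.9]
36.0 [-47.1   5.9  35.9] [-0.8  0.9  1.3]
34.5 [-47.1   5.9  34.4] [-0.4 -0.1 -0.4]
33.0 [-46.9   6.3  33.2] [-0.6  0.5  3.1]
9.425
```

View pics/w3.png

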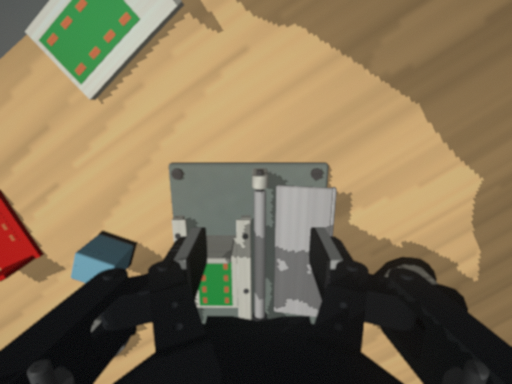

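View pics/s3.png

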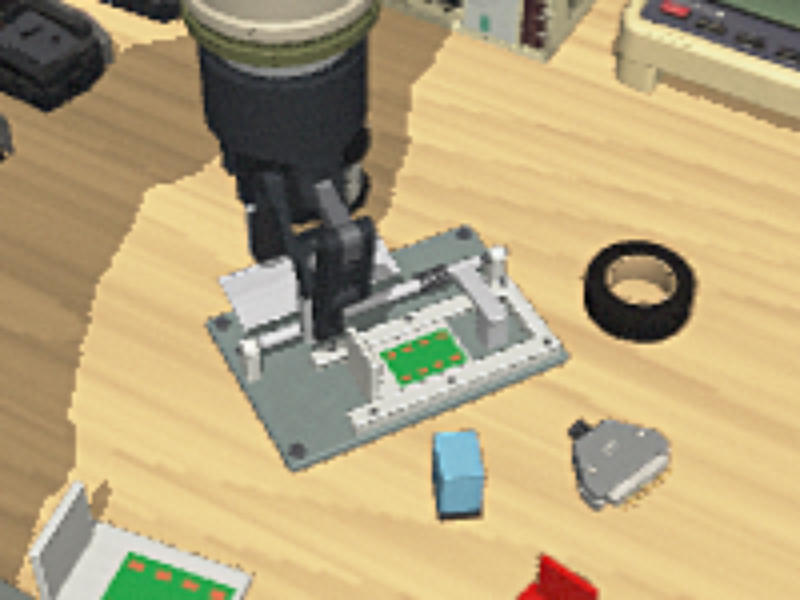

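s3 shows the slide-side fingertip standing behind the tab (crop px 325,335) and the other finger over the bar. First contact came at TCP z≈33.5 with 3.1 N, matching the stated bar force, so the tips stand ~6 mm behind the TCP at this opening. Next I press a further 12 mm.

```bash
python3 - <<'E'
from bench import env
from h import *
for z in (30,27,25,23,21.5):
    env.move_straight(j2w(J,[-47,6,z])[0],feed=.04)
    s=env.sense();df=fj(s["ft_force"]);print(z,injig(s["tool_pos"]),df,s["gripper_width"])
    if df[2]>13.: break
env.pause(.15);s=env.sense();print(s["t"],fj(s["ft_force"]),injig(s["tool_pos"]))
d=env.capture("scene");cv2.imwrite("pics/s4.png",cv2.resize(d["pixels"][170:250,210:320],None,fx=7,fy=7,interpolation=cv2.INTER_CUBIC))
print(np.round(proj(d,j2w(J,[[55.5,-34,34],[55.5,-34,9],[43.5,-34,9]])),1))
E
```

```text
30 [-46.8   6.6  30.2] [-0.3  2.3  4.1] 0.055888974747769625
27 [-46.7   6.8  27.4] [0.1 4.  4.7] 0.055637743215391035
25 [-46.7   6.8  25.5] [-1.6  2.9  5.9] 0.056185763436366054
23 [-46.7   6.7  23.5] [-0.8  3.5  7.1] 0.055998798864808644
21.5 [-46.7   6.6  22.1] [-1.7  2.6  7.5] 0.0558032566499502
10.825 [-1.   2.3  7. ] [-46.7   6.6  22.1]
[[296.8 207.3]
 [296.1 215.1]
 [291.3 217. ]]
```

View pics/s4.png

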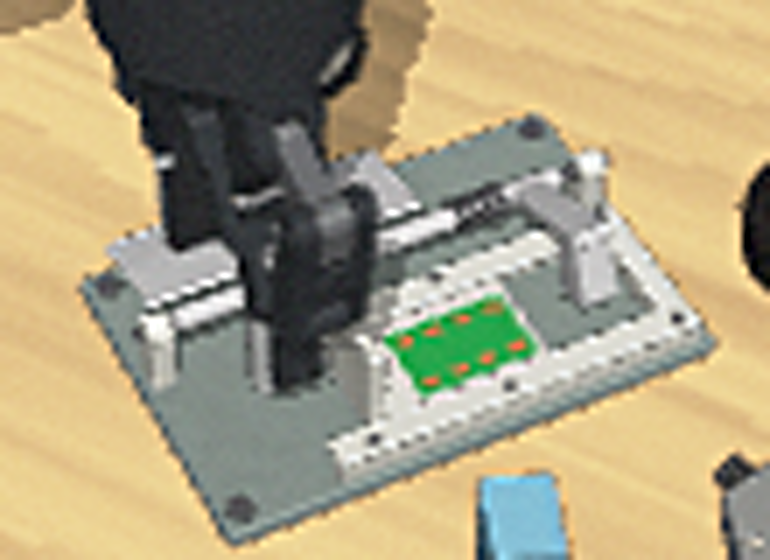

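s4 shows the jaw open: the nose's underside at crop (590,303) is clear of the guide floor, about 10 mm up. The bar force is 7 N (clip ~0.33 rad by geometry). Next I slide along x, pushing the tab.

```bash
python3 - <<'E'
from bench import env
from h import *
for x in (-38,-28,-20,-13):
    env.move_straight(j2w(J,[x,6,21])[0],feed=.03)
    s=env.sense();df=fj(s["ft_force"]);print(x,injig(s["tool_pos"]),df)
    if abs(df[0])>22: break
env.pause(.1);s=env.sense();print(s["t"],fj(s["ft_force"]),injig(s["tool_pos"]))
d=env.capture("scene");cv2.imwrite("pics/s5.png",cv2.resize(d["pixels"][170:250,210:320],None,fx=7,fy=7,interpolation=cv2.INTER_CUBIC))
d=env.capture("top");cv2.imwrite("pics/t5.png",cv2.resize(d["pixels"][140:230,230:320],None,fx=6,fy=6,interpolation=cv2.INTER_CUBIC))
E
```

```text
-38 [-38.9   6.5  21.1] [-3.8  2.   7.1]
-28 [-29.6   6.6  20.9] [-5.7  1.6  7.5]
-20 [-21.5   6.6  20.9] [-4.7  2.4  6.7]
-13 [-14.6   6.7  20.9] [-5.5  2.   8.5]
12.7083 [-6.4  1.9  8. ] [-14.7   6.7  20.9]
```

View pics/s5.png

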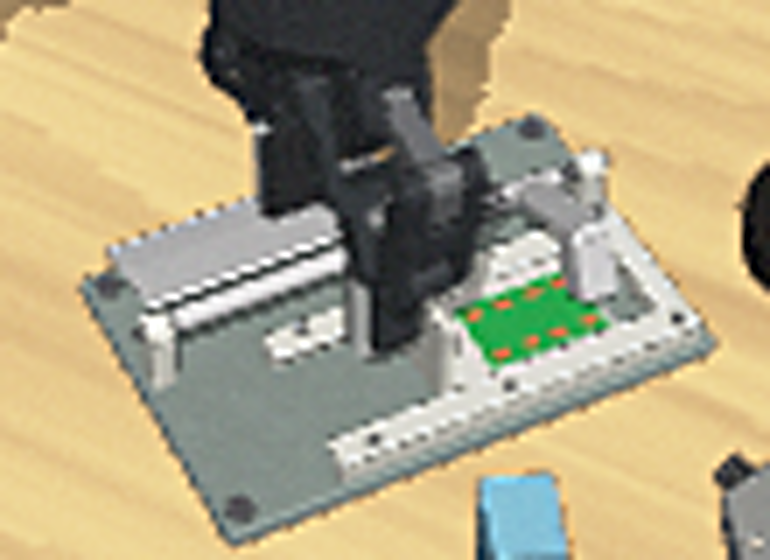

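s5 shows the slide (tab at crop 440,340) sliding under the raised nose, with the stop still ahead. I continue until the force rises.

```bash
python3 - <<'E'
from bench import env
from h import *
for x in np.arange(-10,8,1.5):
    env.move_straight(j2w(J,[x,6,21])[0],feed=.03)
    s=env.sense();df=fj(s["ft_force"]);print(x,injig(s["tool_pos"]),df)
    if df[0]<-20: break
env.pause(.3);s=env.sense();print(s["t"],fj(s["ft_force"]),injig(s["tool_pos"]))
d=env.capture("scene");cv2.imwrite("pics/s6.png",cv2.resize(d["pixels"][170:250,210:320],None,fx=7,fy=7,interpolation=cv2.INTER_CUBIC))
E
```

```text
-10.0 [-11.9   6.7  20.9] [-7.2  2.   9.3]
-8.5 [-10.7   6.8  20.9] [-7.   1.5  9. ]
-7.0 [-9.2  6.7 20.8] [-7.8  1.6  8.4]
-5.5 [-7.7  6.8 20.8] [-8.3  0.7  8.1]
-4.0 [-6.2  6.7 20.8] [-7.9  1.   7.9]
-2.5 [-4.6  6.7 20.8] [-7.2  2.7  7.7]
-1.0 [-3.2  6.7 20.8] [-6.9  2.8  7.9]
0.5 [-2.3  6.8 20.8] [-9.9  1.8 10.4]
2.0 [-2.3  6.8 20.7] [-16.1   1.7  16.2]
3.5 [-2.2  6.7 20.5] [-21.1  -0.3  20.4]
15.6083 [-21.6   0.6  19.6] [-2.2  6.7 20.5]
```

View pics/s6.png

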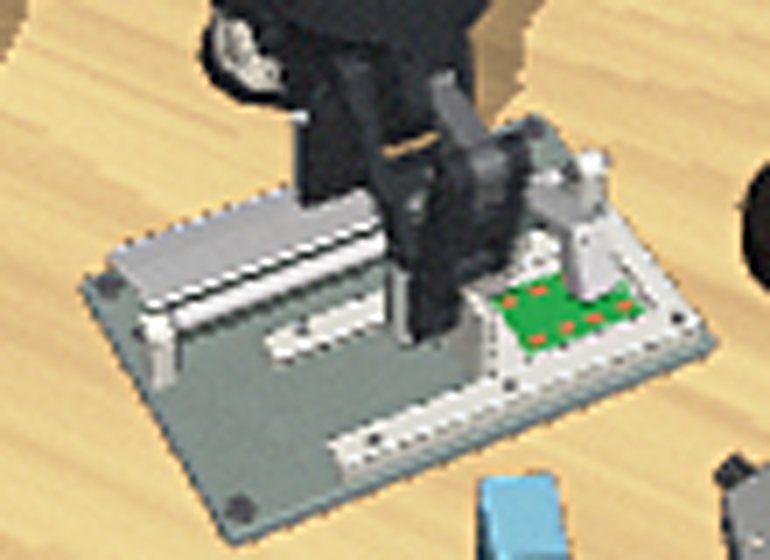

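Motion stalled at TCP x=-2.2 (predicted -3.5) with the force rising to 21 N, so the slide is against the stop; s6 shows the coupon under the nose and the front at the stop. Next I back the finger off a few mm with the clip still held, then check.

```bash
python3 - <<'E'
from bench import env
from h import *
import pickle
env.move_straight(j2w(J,[-7,6,21])[0],feed=.03)
env.pause(.1);s=env.sense();print(s["t"],fj(s["ft_force"]),injig(s["tool_pos"]))
S=env.capture("scene");cv2.imwrite("pics/s7.png",cv2.resize(S["pixels"][170:250,210:320],None,fx=7,fy=7,interpolation=cv2.INTER_CUBIC))
print(np.round((proj(S,j2w(J,[[37.5-30,-41.5,42],[37.5-30,-10.5,42],[67.5,-46.5,13],[67.5,-5.5,13]]))-[210,170])*7,0))
print([(np.round(x["pixel"],1),round(x["p"],2)) for x in env.spot_point("slide",S)],np.round(proj(S,j2w(J,[[37.5,-26,8]])),1))
E
```

```text
16.2583 [2.9 2.1 7.2] [-5.1  6.7 22.3]
[[479. 315.]
 [430. 245.]
 [659. 321.]
 [591. 232.]]
[(array([285.4, 215.6]), 0.79), (array([302.5, 291.7]), 0.79), (array([205.4, 281.4]), 0.65)] [[287.  215.7]]
```

View pics/s7.png

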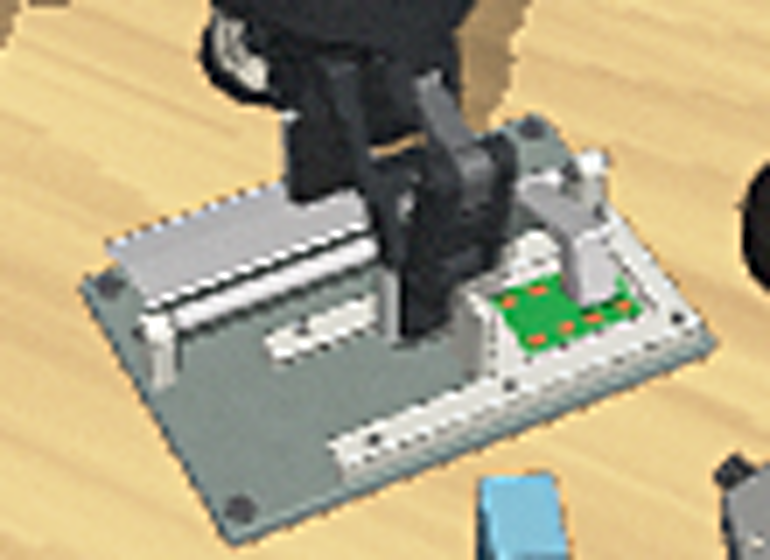

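s7 shows the slide stayed put (tab top ~(485,305), prediction for home (479,315)) with the finger clear of the tab. Now I lift off.

```bash
python3 - <<'E'
from bench import env
from h import *
import pickle
env.move_straight(j2w(J,[-9,6,50])[0],feed=.05)
s=env.sense();print(s["t"],fj(s["ft_force"]),injig(s["tool_pos"]))
env.move_straight(j2w(J,[-9,6,110])[0],feed=.12)
env.move_to(j2w(J,[-20,0,230])[0],jrot(J[2]))
env.pause(.3)
W=env.capture("wrist");S=env.capture("scene");T=env.capture("top");s=env.sense();print(s["t"],fj(s["ft_force"]))
pickle.dump((W,S,T),open("f.pkl","wb"))
a=cv2.resize(W["pixels"][100:250,200:310],None,fx=4,fy=4,interpolation=cv2.INTER_CUBIC)
b=cv2.resize(S["pixels"][180:240,250:330],None,fx=4.5,fy=4.5,interpolation=cv2.INTER_CUBIC)
o=np.zeros((600,800,3),np.uint8);o[:a.shape[0],:a.shape[1]]=a;o[:b.shape[0],440:440+b.shape[1]]=b;cv2.imwrite("pics/f.png",o)
print("W stop/tab pred",np.round((proj(W,j2w(J,[[7.5,-41.5,42],[67.5,-46.5,17],[67.5,-41,13]]))-[200,100])*4))
for n in("slide","relay_spare","dsub_plug","tape_1","solder_reel"): print(n,[(np.round(x["pixel"],1),round(x["p"],2)) for x in env.spot_point(n,S)[:2]])
cv2.imwrite("pics/sf.png",S["pixels"])
E
```

```text
17.0917 [-0.5 -0.4  0.1] [-9.4  5.8 49.7]
18.7417 [ 0.1  0.5 -0.2]
W stop/tab pred [[ 99. 375.]
 [ 99. 521.]
 [116. 517.]]
slide [(array([303.5, 290.2]), 0.8), (array([205.6, 281.4]), 0.75)]
relay_spare [(array([283.4, 253.1]), 0.71)]
dsub_plug [(array([320.2, 247.2]), 0.74)]
tape_1 [(array([328.1, 206.4]), 0.87)]
solder_reel [(array([244.1, 174.8]), 0.64)]
```

View pics/f.png

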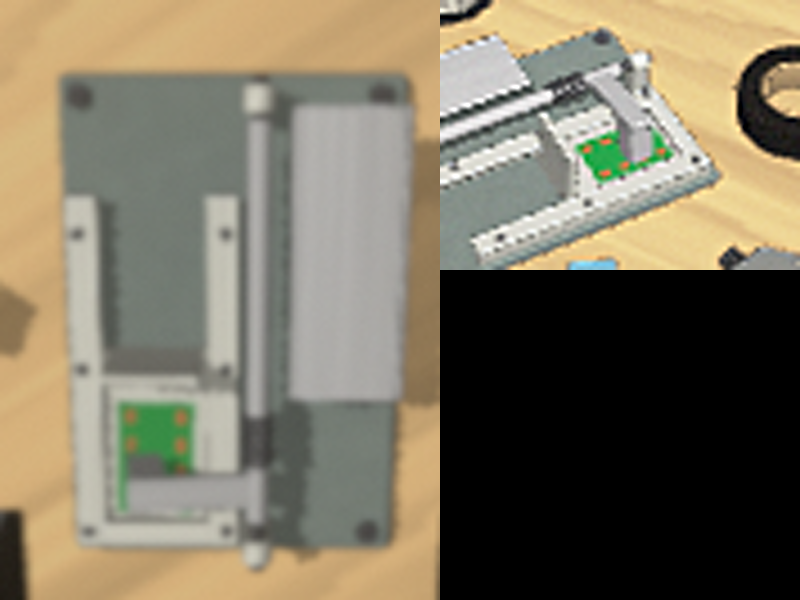

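View pics/sf.png

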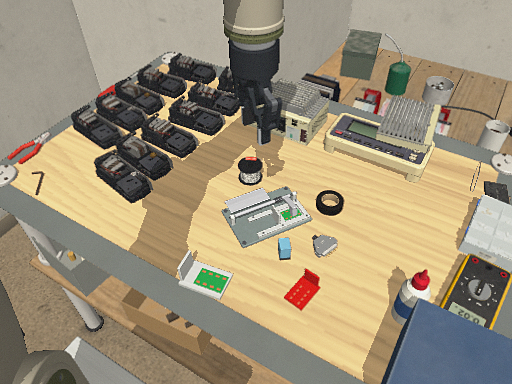

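The final views show the slide seated: tab at row ~378 against the home prediction of 375, and the front at the stop line at row ~520. The nose rests on the coupon, the bar has sprung back and the bystanders are in place. I hand it in.

```bash
python3 - <<'E'
from bench import env
env.sign_off()
E
```

```text
the job is handed in; nothing more can be done
```

The slide is home against the end stop with the clip's jaw clamped on it, and the job is handed in. The last check was at about 18.7 s of the 40 s allowed; the hand-in gave no verdict.

**What I did:** With the fingers 56 mm apart, one fingertip pressed the bar to about 0.33 rad (worked out from the geometry, at 7 N). The other pushed the tab until the motion stalled on the stop at about 21 N. I then backed the finger off about 3 mm with the clip still held, lifted off and moved clear.

**What the last checks showed:**
- **Slide position:** the tab and front edge in the wrist picture are within about 1 mm of where they should be when fully home. A thin dark line, at most about 1.3 mm wide, shows between the slide and the stop; it could be shadow or a small gap, within the 3 mm allowed.
- **Clamp:** the nose rests on the coupon and the bar has sprung back. I could not read the clip's angle or its force on the slide directly.
- **Robot:** the tool force is about zero, so it is touching nothing.
- **Bystanders:** all four look unmoved.

**What disagreed:**
- The stall came 1.3 mm further along x than predicted, within the pose error.
- The bar's edges measured 2 to 3 mm off the stated position across the guide.
- In the last scene picture the detector found only the two look-alikes and missed the clamped slide, so I judged its place from the wrist picture and the stall.

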